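Unhook the parts caddy past its sprung keeper and weigh it

TASK

The blue parts caddy hangs by its steel handle on the sprung-keeper hook. Without straining the hook or putting your fingers to it or its keeper, push the handle back against the keeper until there is room behind the lip, lift the caddy off, keep it level, and set it down gently near the middle of the counting scale's pan. Leave the other goods where they are and let go.

Things in the scene. Friction and masses are not known exactly. Their poses are not given: they have to be found in the camera images.
- caddy_handle (a point): Middle of the caddy's handle bar: straight, round, 10 mm thick, along the caddy's y for 62 mm either side, z up. The rigid handle (158 mm long) is fixed over the tray; the bar's axis is 130 mm above the tray's underside. The hook holds it in the middle; from above it can be gripped beside the hook, 30 to 40 mm from this point.
- caddy_center (a point): Loose blue parts caddy, 0.22 to 0.45 kg: tray 84 mm wide (x) x 150 mm long (y) x 55 mm high. This point is 65 mm straight below the middle of its handle bar and 65 mm above the tray's underside.
- hook_post: Fixed post and hook. Origin on the bench, z up. Post: 30 mm square, 158 mm high, at x = +100 mm; foot plate 8 mm thick. The hook is a flat bar 16 mm wide (y): level from the post, top face 150 mm high, bent up at its front and back over itself as a lip (underside 164, top 170 mm high). Its reach is adjustable, clamped firmly; its tail juts behind the post. Over 14 N from the caddy strains hook or keeper.
- hook_zone (a point): 155 mm above hook_post's origin, same axes. The handle bar starts with its axis here (within 1 mm in x), along y, on the hook under the lip, with play. How far the hook reaches is not measured: the lip's rear end (square, 6 mm thick) lies anywhere from 4 to 22 mm to +x of this point. The bar comes out upwards, between the lip's end and the keeper; raised elsewhere it catches.
- scale_pan (a point): Fixed grey counting scale: middle of the top face of its level steel pan, 200 x 200 mm, 62 mm above the bench. The keypad, on its -x side, is lower than the pan.
- keeper_zone (a point): 15 mm to +x of hook_zone, same axes: near here is the sprung keeper, a dark steel flap 22 mm wide, upright 2 mm behind the lip's end, hinged 22 mm below bar height on a lug reaching 28 mm below it. It swings to +x and springs back. The bar pushes it from 3 N up to 6 N at its stop, then it is rigid. At its stop the gap to the lip is 2 mm wider than the bar.
- hook_out (a point): 100 mm to -x of hook_zone and 30 mm above it, same axes: in front of the hook. Raised 25 to 40 mm, out of the mouth, the handle is brought forward to here (at least 85 mm to -x) before it is raised further, as the tray (its rim 75 mm below the bar's axis) is still under the hook.
- tape_roll: Roll of brown tape lying flat, 90 mm diameter, 48 mm high; origin under its centre. Not part of the job.
- carton: Cardboard box 90 x 130 x 60 mm; origin under its centre. Not part of the job.
- stock_bin: Blue open-fronted stock bin 95 x 110 x 65 mm; origin under its centre. Not part of the job.
There are look-alikes about, which are no part of the job. What is meant by the hook_post is not white, and is the smaller of those in its own colour.

How it is judged:
By the outcome, as a careful person would: the job done as asked, in the order asked, and still so for the second after the job is handed in, with the robot touching nothing.
It also fails if it takes over 72 s, if anything falls off the work surface, if the arm or the gripper's body presses on something with over 40 N, if the wrist force passes 120 N, or if a joint passes its speed limit or range.

ROBOT

A 6-joint arm with a two-finger parallel gripper is mounted at the origin on the work surface. World frame = base frame: x ahead of the robot, y to its left, z up, the work surface at z = 0. Lengths are in m, angles in rad, forces in N, time in s.
With the tool pointing down it reaches from about 0.35 to 0.775 m from the base axis. Payload 7.3 kg.
Tool frame: the origin (TCP) lies on the mounting face of the last link; the fingertips stand 178 mm ahead of it and the grasp point (between the pads) lies 159 mm ahead of it (robot.tcp_to_tips is the distance from the TCP to the fingertips, in m); z points along the fingers, y is the direction in which the jaws open and shut (so a half turn about z gives the same grasp; the last joint's range is limited). The gripper opens to 92 mm and grips with 3 to 60 N. Pads are 19 mm wide; open, the fingers measure 130 mm over their backs; the gripper's body (75 mm by 190 mm) begins 47 mm behind the grasp point.
Start: joints at [-1.495, 0.342, 1.524, -0, 1.275, -0.146], TCP at [0.116, -0.512, 0.405] pointing down, gripper open.
Joint ranges: [-2.53, 2.53], [-0.77, 2.02], [0.04, 2.7], [-1, 4.14], [0.28, 2.66], [-3.11, 3.11]. Speed limits (rad/s): [2.57, 2.57, 3.14, 3.14, 3.14, 3.14].

INTERFACE

Orientations are given as [roll, pitch, yaw] about the fixed x, y, z axes, in that order (R = Rz(yaw) Ry(pitch) Rx(roll)).
In Python, from cell import robot, viewer gives the robot as it stands.
- The arm moves only by the shell command python3 -m creep 'ROWS' [OPENING] [FORCE]. ROWS is JSON, a list that holds one entry, the list of rows, each a list of 6 numbers: the shift along the world's x, y, z in mm, then the turn, a rotation vector about the world's x, y, z in degrees. A call has 1 to 5 rows; each row shifts and turns the pose as measured when the row begins; what a row does not reach is not made up. A row lasts 1/12 s, in which the tool goes at most 41.7 mm and 7.16 degrees, less where a joint would pass 70% of its speed; a pose out of reach is approached as far as the arm can. A call with a gripper value outside its range is refused whole. OPENING is the closure, from -1 (fully open) to 1 (shut), set as the call begins (- or left out, the last holds). The fingers move at their own pace and stop on an object; FORCE is the grip in N (left out, the last holds). Time passes only in rows, so rows that do not move let the fingers close. It gives the time, the measured TCP pose, the force and the opening at its end, in the units of the state.
- robot.observe(): the state, without advancing time (a new reading comes with each control period).
- viewer.read_camera(name): name is "side" or "top" or "wrist"; returns the picture (384x512x3 uint8, blue, green, red); there is no depth.
- viewer.camera_model(name): a dict with "fx", "fy", "cx", "cy" (pixels), "k1" (the pictures are not rectified: a ray, as slopes to the right and down, at radius r is drawn at 1 + k1 r^2 times it, then the intrinsics apply), "pose" (4x4, takes a point from camera to world coordinates); the wrist camera has in their place "mount" (4x4, takes a point from camera to tool coordinates, whose origin is the TCP and whose axes are the flange's). Camera axes: x right, y up, looking along -z (the intrinsics and any distortion apply to the point x, -y, -z); pixel columns grow to the right and rows downward; lengths in m; the calibration is good to about 2 mm. A picture is of the moment at which its call begins: read the wrist's pose just before it. camera_model takes no time and is no camera call.
- robot.hand_in(): hands the job in, once; it reports no verdict.
The state is a dict: "time": time; "qpos": joint angles; "qvel": joint speeds; "joint_efforts": joint torques, N m; "tool_pos": TCP position; "tool_rot": TCP orientation; "contact_force": force on the tool from outside, world axes, zero at the start; "torque": the same for the moment, N m; "opening": finger opening in m.
Only numpy, scipy, OpenCV 4.12 (cv2) and the standard library are available. Lean on these libraries where they do the work, as an engineer would, in place of code of your own. Each camera call takes 0.05 s, during which the arm holds its last target. There are 200 camera calls.

## Working session

There is one attempt and no reset: what is moved stays moved. The work goes in short steps, Python scripts to look and compute and a shell command to move; the robot and the scene stay as the last step left them, time stands still between calls to the robot, and variables do not carry over. Pictures are saved under pics/ and viewed, about 8 in all and at most 12, crops included, and the job is handed in when it is done.

```bash
ls; mkdir -p pics
cat > h.py <<'E'
import numpy as np, cv2
from cell import robot, viewer
from scipy.spatial.transform import Rotation as R
def cam(name, st=None):
    m=viewer.camera_model(name)
    if 'pose' in m: P=np.array(m['pose'])
    else:
        st=st or robot.observe(); T=np.eye(4); T[:3,3]=st['tool_pos']; T[:3,:3]=R.from_euler('xyz',st['tool_rot']).as_matrix()
        P=T@np.array(m['mount'])
    return m,P
def ray(mp,u,v):
    m,P=mp; d=np.array([(u-m['cx'])/m['fx'],(v-m['cy'])/m['fy']]); s=d.copy()
    for _ in range(20): s=d/(1+m['k1']*(s@s))
    w=P[:3,:3]@np.array([s[0],-s[1],-1]); return P[:3,3],w
def onz(mp,u,v,z):
    o,w=ray(mp,u,v); return o+w*(z-o[2])/w[2]
def proj(mp,p):
    m,P=mp; q=np.linalg.inv(P)@np.r_[p,1]; s=np.array([q[0],-q[1]])/-q[2]; s=s*(1+m['k1']*(s@s))
    return np.array([m['fx']*s[0]+m['cx'],m['fy']*s[1]+m['cy']])
def two(a,b):
    (o1,w1),(o2,w2)=a,b; A=np.c_[w1,-w2]; t=np.linalg.lstsq(A,o2-o1,rcond=None)[0]
    p,q=o1+w1*t[0],o2+w2*t[1]; return (p+q)/2,np.linalg.norm(p-q)
E
python3 - <<'E'
from h import *
print(robot.observe())
for n in ['top','side','wrist']:
    m,P=cam(n); print(n,{k:v for k,v in m.items() if k not in('pose',)},P.round(3))
    im=viewer.read_camera(n); cv2.imwrite(f'pics/{n}0.png',im)
a=cv2.imread('pics/top0.png');b=cv2.imread('pics/side0.png')
E
```

```text
pics
{'time': 0.0, 'qpos': array([-1.49500921e+00,  3.42698676e-01,  1.52498738e+00, -1.11460202e-05,
        1.27537139e+00, -1.46012305e-01]), 'qvel': array([-0.0001658 , -0.00032155,  0.00113193, -0.00123541,  0.00068476,
        0.00178953]), 'joint_efforts': array([-1.97648529e-03, -4.31246030e+01, -2.44224483e+01,  7.16049923e-02,
        5.58900239e-02, -1.06478396e-04]), 'tool_pos': array([ 0.11549648, -0.51200759,  0.40406758]), 'tool_rot': array([-3.14014189e+00, -2.02574414e-04,  2.21802531e-01]), 'contact_force': array([ 0.50794073, -0.19549358, -0.25628189]), 'torque': array([-0.00079509,  0.02267845,  0.01184161]), 'opening': 0.09216200260103641}
top {'fx': 451.18676914437884, 'fy': 451.18676914437884, 'cx': 256.9929370997151, 'cy': 193.24412336942055, 'k1': -0.18228521569493553} [[-0.017  0.995 -0.103  0.417]
 [-1.    -0.015  0.011 -0.153]
 [ 0.01   0.103  0.995  1.476]
 [ 0.     0.     0.     1.   ]]
side {'fx': 466.69951369225595, 'fy': 466.69951369225595, 'cx': 256.61841171184847, 'cy': 190.57229052697815, 'k1': -0.11261810139173485} [[ 0.873  0.352 -0.339  0.045]
 [-0.488  0.596 -0.637 -1.095]
 [-0.022  0.722  0.692  1.158]
 [ 0.     0.     0.     1.   ]]
wrist {'fx': 330.75519961377836, 'fy': 330.75519961377836, 'cx': 252.54962796264493, 'cy': 188.72843873965454, 'k1': -0.017930929268653154, 'mount': array([[ 1.13022575e-03,  9.62188666e-01,  2.72381521e-01,
         7.32374486e-02],
       [ 9.99998898e-01, -8.25361704e-04, -1.23382391e-03,
        -1.31569598e-03],
       [-9.62358102e-04,  2.72382615e-01, -9.62188539e-01,
         2.04610459e-02],
       [ 0.00000000e+00,  0.00000000e+00,  0.00000000e+00,
         1.00000000e+00]])} [[ 0.221  0.938  0.266  0.187]
 [-0.975  0.213  0.06  -0.495]
 [-0.    -0.272  0.962  0.384]
 [ 0.     0.     0.     1.   ]]
```

View pics/top0.png

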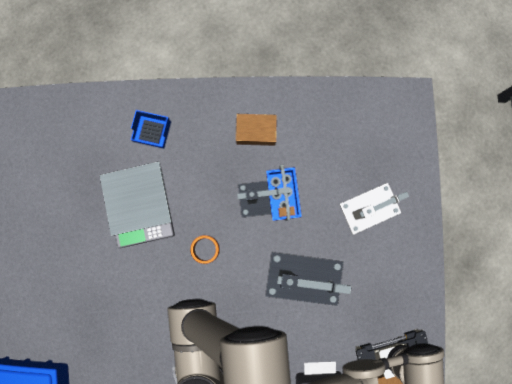

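View pics/side0.png

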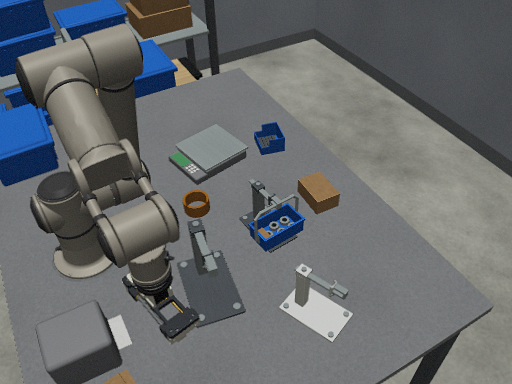

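The top view shows the caddy on the small dark hook post (caddy at about 285,193, post at about 250,193) and the scale at about (137,203). The side view agrees. I'll enlarge the hook area in both.

Run:
```python
from h import *
a=cv2.imread('pics/top0.png')[150:240,225:315]; b=cv2.imread('pics/side0.png')[170:260,225:325]
a=cv2.resize(a,(400,400),interpolation=cv2.INTER_CUBIC); b=cv2.resize(b,(400,360),interpolation=cv2.INTER_CUBIC)
b=cv2.copyMakeBorder(b,0,40,0,0,cv2.BORDER_CONSTANT)
cv2.imwrite('pics/c1.png',np.hstack([a,b]))
t=cam('top')
# scale pan corners by grey mask
im=cv2.imread('pics/top0.png').astype(int); hsv=cv2.cvtColor(im.astype(np.uint8),cv2.COLOR_BGR2HSV)
bl=((hsv[...,0]>100)&(hsv[...,0]<125)&(hsv[...,1]>150)&(hsv[...,2]>80)).astype(np.uint8)
n,l,s,c=cv2.connectedComponentsWithStats(bl)
for i in range(1,n):
    if s[i,4]>80: print('blue',s[i],c[i].round(1))
print('pan px colours',im[190,130],im[210,140],im[100,200])
```

```text
blue [131 110  37  38 552] [148.8 128.2]
blue [267 169  15  21 158] [272.8 176.7]
blue [285 168  16  50 365] [293.5 191.8]
blue [269 195  18  25 207] [275.7 207.5]
blue [   0  364   58   20 1014] [ 26.9 374.7]
pan px colours [170 165 155] [172 168 157] [136 130 128]
```

View pics/c1.png

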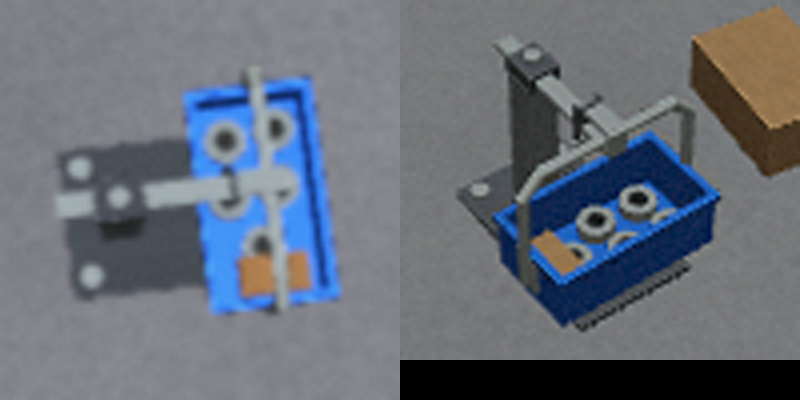

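The enlarged crop shows the handle bar from (282,166) to (288.5,219), with the keeper near (277,192) in the top image. The post top is near (252,194). Next I'll compute positions and cross-check them between the two views.

Run:
```python
from h import *
t=cam('top'); s=cam('side')
sa=lambda x,y:(225+x*90/400,150+y*90/400); sb=lambda x,y:(225+(x-400)*.25,170+y*.25)
f=lambda p:p.round(3)
e1=onz(t,*sa(254,76),.155); e2=onz(t,*sa(281,303),.155); print('bar ends',f(e1),f(e2),np.linalg.norm(e1-e2),'mid',f((e1+e2)/2))
print('bar dir deg',np.degrees(np.arctan2(*(e1-e2)[[1,0]])))
# two-view of the handle top corners
for (a,b) in [((255,74),(688,107)),((280,303),(528,190))]:
    p,d=two(ray(t,*sa(*a)),ray(s,*sb(*b))); print('corner',f(p),d)
p,d=two(ray(t,*sa(120,198)),ray(s,*sb(533,55))); print('post knob',f(p),d)
p,d=two(ray(t,*sa(65,205)),ray(s,*sb(510,46))); print('tail',f(p),d)
print('post top',f(onz(t,*sa(120,198),.16)),'bolts',f(onz(t,*sa(80,167),.01)),f(onz(t,*sa(92,277),.01)))
im=cv2.imread('pics/top0.png').astype(int)
m=((im.min(2)>142)&(im.max(2)-im.min(2)<30)).astype(np.uint8); m[:, 200:]=0; m[:150]=0;m[260:]=0
m=cv2.morphologyEx(m,cv2.MORPH_OPEN,np.ones((5,5)))
n,l,st,c=cv2.connectedComponentsWithStats(m); i=1+st[1:,4].argmax(); 
pts=np.argwhere(l==i)[:,::-1].astype(np.float32); r=cv2.minAreaRect(pts); print(r)
cs=np.array([onz(t,*q,.062) for q in cv2.boxPoints(r)]); print(f(cs),f(cs.mean(0)),np.linalg.norm(cs-np.roll(cs,1,0),axis=1))
d=cs-np.roll(cs,1,0); print(np.degrees(np.arctan2(d[:,1],d[:,0])))
for nm,q in [('tape',(205,249)),('carton',(257,129)),('bin',(150,129)),('bighook',(288,283))]: print(nm,f(onz(t,*q,.06)))
```

```text
bar ends [ 0.63  -0.244  0.155] [ 0.479 -0.258  0.155] 0.1523698470094634 mid [ 0.554 -0.251  0.155]
bar dir deg 5.447120893471026
corner [ 0.636 -0.246  0.141] 0.0036267648001407555
corner [ 0.483 -0.26   0.143] 0.008260146543655865
post knob [ 0.551 -0.154  0.163] 0.0030524885780966893
tail [ 0.549 -0.117  0.144] 0.004227333244963021
post top [ 0.549 -0.153  0.16 ] bolts [ 0.588 -0.124  0.01 ] [ 0.507 -0.132  0.01 ]
((135.5, 204.0), (75.11248016357422, 61.38434982299805), 78.69007110595703)
[[0.636 0.343 0.062]
 [0.671 0.145 0.062]
 [0.436 0.097 0.062]
 [0.399 0.291 0.062]] [0.536 0.219 0.062] [0.24261408 0.20150218 0.24001885 0.19765352]
[  12.47344982  -80.01089967 -168.42265136  100.70205021]
tape [ 0.391 -0.004  0.06 ]
carton [ 0.771 -0.173  0.06 ]
bin [0.778 0.174 0.06 ]
bighook [ 0.281 -0.261  0.06 ]
```

The bar midpoint is about (0.555,-0.252), with hook +x at about 95.5° in world. The post is 97–100 mm away, as it should be. Pan centre is about (0.556,0.224). I'll move above the near-side grip, then look with the wrist camera.

```bash
python3 -m creep '[[[0,0,40,0,0,0],[0,0,40,0,0,-3.6],[34,21,0,0,0,-3.6],[34,21,0,0,0,0],[34,21,0,0,0,0]]]' -1 && python3 -m creep '[[[34,21,0,0,0,0],[34,21,0,0,0,0],[34,21,0,0,0,0],[34,21,0,0,0,0],[34,21,0,0,0,0]]]' && python3 -m creep '[[[34,21,0,0,0,0],[34,21,0,0,0,0],[34,21,0,0,0,0],[0,0,0,0,0,0]]]'
```

```text
time: 0.57
tool_pos: [0.2143, -0.4502, 0.4843]
tool_rot: [-3.135, -0.001, 0.078]
contact_force: [0.6, -0.4, 0.5]
opening: 0.0922
time: 0.98
tool_pos: [0.39, -0.339, 0.4843]
tool_rot: [-3.135, -0.001, 0.074]
contact_force: [0.5, -0.8, -0.6]
opening: 0.0917
time: 1.32
tool_pos: [0.5, -0.2677, 0.4829]
tool_rot: [-3.132, -0.002, 0.08]
contact_force: [-0.6, 0.7, -0.3]
opening: 0.0921
```

```bash
python3 -m creep '[[[19,12,-40,-0.55,0,0.9],[0,0,-40,0,0,0],[0,0,0,0,0,0]]]'
python3 - <<'E'
from h import *
st=robot.observe(); print(st['tool_pos'],st['tool_rot'])
im=viewer.read_camera('wrist'); cv2.imwrite('pics/w1.png',im)
m=cam('wrist',st); print(proj(m,np.array([.555,-.252,.155])), proj(m,np.array([.519,-.2555,.155])))
cv2.imwrite('pics/w1b.png',cv2.resize(im,(768,576),interpolation=cv2.INTER_CUBIC))
E
```

```text
time: 1.57
tool_pos: [0.5177, -0.2551, 0.4081]
tool_rot: [3.139, -0.003, 0.102]
contact_force: [-0.3, 0.6, -1.4]
opening: 0.0922
[ 0.51774847 -0.25508743  0.40810539] [ 3.13887088 -0.00336726  0.10209671]
[254.06076734 148.86841023] [253.69120915 197.73547972]
```

View pics/w1b.png

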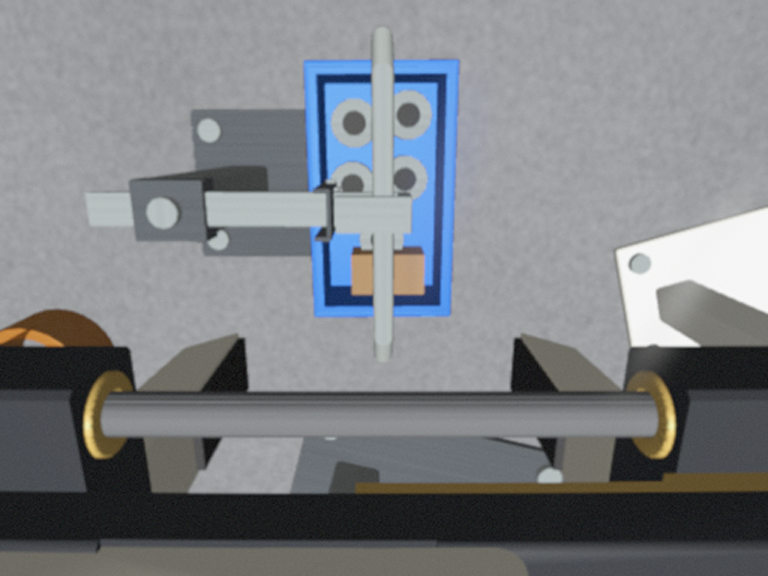

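The wrist picture is shown at 1.5x. In it the bar is at u≈383, the hook row is ≈213, the lip runs from 334 (rear) to 411 (front), the keeper is at ≈317–333, and the handle ends are at rows 28 and 360. Converting these to positions:

Run:
```python
from h import *
st=robot.observe(); mp=cam('wrist',st)
g=lambda u,v,z: onz(mp,u/1.5,v/1.5,z)
e1,e2=g(382.5,70,.155),g(384,330,.155); d=(e1-e2); d/=np.linalg.norm(d); print('bar yaw',np.degrees(np.arctan2(d[1],d[0])))
a,b=g(382.5,28,.150),g(384.5,360,.150); print('ends',a,b,np.linalg.norm(a-b),(a+b)/2)
h1,h2=g(90,209,.150),g(320,212,.150); w=h2-h1; yaw=np.degrees(np.arctan2(-w[1],-w[0])); print('hook +x yaw',yaw)
c=g(383.2,213,.155); print('bar at hook',c)
x=np.array([np.cos(np.radians(yaw)),np.sin(np.radians(yaw)),0]); y=np.array([-x[1],x[0],0])
for n,u,v,z in [('lip rear',334,213,.170),('lip front',411,215,.165),('keeper +x edge',317,238,.17),('keeper front',333,188,.172),('post knob',162,213,.163),('hook y+',300,228,.15),('hook y-',300,192,.15),('lip y+',380,233,.17),('lip y-',380,194,.17)]:
    p=g(u,v,z)-c; print(n,(p@x*1e3).round(1),(p@y*1e3).round(1))
im=cv2.imread('pics/w1.png'); cv2.imwrite('pics/w1c.png',cv2.resize(im[110:175,190:290],(800,520),interpolation=cv2.INTER_CUBIC))
```

```text
bar yaw 6.354203678940813
ends [ 0.64245224 -0.24489513  0.15      ] [ 0.48339149 -0.26267292  0.15      ] 0.16005114660661315 [ 0.56292187 -0.25378402  0.15      ]
hook +x yaw 94.98995060998301
bar at hook [ 0.56115274 -0.25370085  0.155     ]
lip rear 22.3 -1.6
lip front -12.6 -0.6
keeper +x edge 30.0 9.8
keeper front 22.4 -12.8
post knob 102.2 0.4
hook y+ 40.6 8.6
hook y- 40.2 -8.9
lip y+ 1.5 7.1
lip y- 1.8 -10.3
```

View pics/w1c.png

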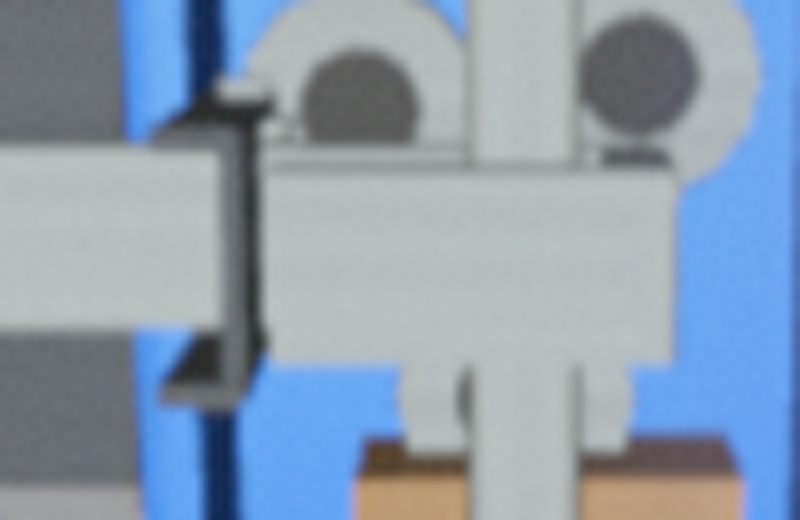

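Findings from the wrist view:
- **Handle:** length 160 mm, against 158 given.
- **Post:** 102 mm away, against 100 given.
- **Lip's rear end:** about 21–22 mm behind the bar.
- **Bar at the hook:** about (0.561,-0.254).

Now I'll descend 35 mm to the near side of the hook and close with a light grip.

```bash
python3 -m creep '[[[8,-2,-30,0,0,0],[0,0,-30,0,0,0],[0,0,-20,0,0,0],[0,0,-13,0,0,0],[0,0,0,0,0,0]]]' -1 && python3 -m creep '[[[0,0,0,0,0,0],[0,0,0,0,0,0],[0,0,0,0,0,0],[0,0,0,0,0,0],[0,0,0,0,0,0]]]' 1 3 && python3 -m creep '[[[0,0,0,0,0,0],[0,0,0,0,0,0],[0,0,0,0,0,0],[0,0,0,0,0,0],[0,0,0,0,0,0]]]'; python3 -c "
from h import *
print(robot.observe()); cv2.imwrite('pics/w2.png',viewer.read_camera('wrist'))"
```

```text
time: 2.03
tool_pos: [0.5273, -0.2617, 0.3286]
tool_rot: [3.125, -0.021, 0.098]
contact_force: [-0.1, 0.7, -0.1]
opening: 0.092
time: 2.45
tool_pos: [0.5282, -0.2647, 0.3382]
tool_rot: [3.117, -0.031, 0.095]
contact_force: [-0.7, -0.1, 0.7]
opening: 0.063
time: 2.87
tool_pos: [0.5283, -0.2646, 0.3401]
tool_rot: [3.115, -0.033, 0.096]
contact_force: [-0.5, 0.7, 0.4]
opening: 0.0298
{'time': 2.8667, 'qpos': array([-5.94043827e-01,  5.06506313e-01,  1.44880434e+00,  2.38728248e-04,
        1.14389887e+00,  8.81475992e-01]), 'qvel': array([ 0.00087751,  0.00047788,  0.00181991, -0.00019475,  0.00163869,
       -0.00058853]), 'joint_efforts': array([-1.37500162e-02, -5.07596612e+01, -2.37086427e+01,  7.44397519e-02,
       -2.36287946e-01,  3.48827220e-03]), 'tool_pos': array([ 0.52834265, -0.26462647,  0.34009275]), 'tool_rot': array([ 3.11479763, -0.032843  ,  0.09562235]), 'contact_force': array([-0.50536327,  0.69349883,  0.44987026]), 'torque': array([0.00251744, 0.0237668 , 0.03265742]), 'opening': 0.029844806894798556}
```

View pics/w2.png

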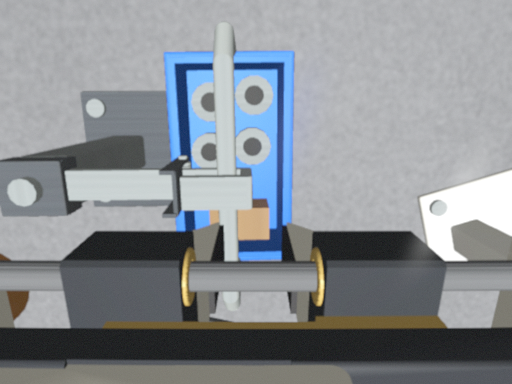

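The arm didn't hold exactly: it drifted up and tilted 1–2° after the quick rows, so the fingers aren't down on the bar yet. The bar is between them, at u≈232 in the picture. I'll reopen to halfway, add a helper that prints the remaining correction, and approach gently.

```bash
cat > rem.py <<'E'
import sys
from h import *
# remaining shift (mm) and turn (deg) to TCP target x y z yaw(deg), level
x,y,z,yw=map(float,sys.argv[1:5]); st=robot.observe()
Rc=R.from_euler('xyz',st['tool_rot']); Rt=R.from_euler('xyz',[np.pi,0,np.radians(yw)])
print('need',((np.array([x,y,z])-st['tool_pos'])*1e3).round(1),np.degrees((Rt*Rc.inv()).as_rotvec()).round(2),'F',st['contact_force'].round(2),'T',st['torque'].round(3),'op',round(st['opening'],4))
E
python3 -m creep '[[[-1,3,0,0.7,1,0],[-1,3,0,0.6,1,0],[0,0,0,0,0,0],[0,0,0,0,0,0]]]' 0 3 && python3 rem.py .526 -.2575 .314 5.7 && python3 -m creep '[[[0,0,-5,0,0,0],[0,0,-5,0,0,0],[0,0,-5,0,0,0],[0,0,-5,0,0,0]]]' && python3 rem.py .526 -.2575 .314 5.7 && python3 -m creep '[[[0,0,0,0,0,0],[0,0,0,0,0,0]]]'&& python3 rem.py .526 -.2575 .314 5.7
```

```text
time: 3.25
tool_pos: [0.526, -0.2578, 0.3396]
tool_rot: [-3.139, 0.004, 0.095]
contact_force: [-0.1, -0.1, -0.2]
opening: 0.0452
need [ -0.    0.3 -25.6] [-0.14 -0.27  0.24] F [-0.12 -0.07 -0.19] T [-0.    -0.032  0.003] op 0.0452
time: 3.58
tool_pos: [0.5263, -0.2578, 0.3186]
tool_rot: [-3.14, 0.003, 0.096]
contact_force: [0.7, 0.2, 0.2]
opening: 0.0462
need [-0.3  0.3 -4.6] [-0.08 -0.18  0.22] F [0.73 0.22 0.19] T [ 0.036 -0.016 -0.048] op 0.0462
time: 3.75
tool_pos: [0.5259, -0.2577, 0.3166]
tool_rot: [-3.138, 0.005, 0.095]
contact_force: [-0.3, -0.3, 0.9]
opening: 0.0459
need [ 0.1  0.2 -2.6] [-0.18 -0.33  0.23] F [-0.29 -0.34  0.94] T [-0.009  0.004  0.027] op 0.0459
```

```bash
python3 -m creep '[[[0,0,-2.5,0,-0.3,0.2],[0,0,0,0,0,0],[0,0,0,0,0,0],[0,0,0,0,0,0],[0,0,0,0,0,0]]]' 1 3 && python3 rem.py .526 -.2575 .314 5.7 && python3 -m creep '[[[0,0,0,0,0,0],[0,0,0,0,0,0],[0,0,0,0,0,0],[0,0,0,0,0,0]]]'&& python3 rem.py .526 -.2575 .314 5.7;  python3 -c "
from h import *
cv2.imwrite('pics/w3.png',viewer.read_camera('wrist'))"
```

```text
time: 4.17
tool_pos: [0.526, -0.2578, 0.3139]
tool_rot: [-3.139, -0.001, 0.099]
contact_force: [-0.0, -0.7, 0.2]
opening: 0.0176
need [0.  0.3 0.1] [-0.17  0.02  0.02] F [-0.04 -0.74  0.17] T [ 0.073  0.041 -0.034] op 0.0176
time: 4.5
tool_pos: [0.526, -0.2576, 0.3143]
tool_rot: [-3.139, -0.001, 0.099]
contact_force: [0.3, -0.0, -0.5]
opening: 0.0101
need [ 0.   0.1 -0.3] [-0.18  0.04  0.01] F [ 0.35 -0.01 -0.46] T [0.068 0.011 0.014] op 0.0101
```

View pics/w3.png

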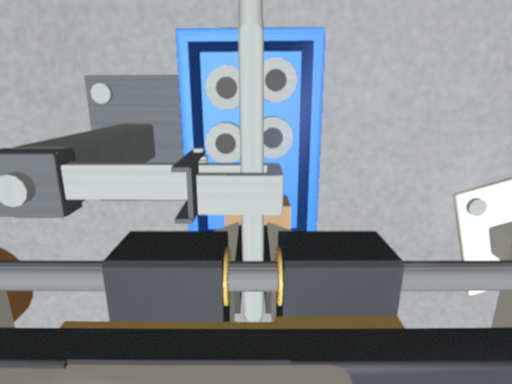

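Gripped: opening is 10.1 mm and the bar is centred at u≈251. The lip's rear end is at u≈197. Next I'll firm the grip and lift 2 mm to take the weight.

```bash
python3 - <<'E'
from h import *
mp=cam('wrist'); c=onz(mp,251.5,195,.155); x=np.array([np.cos(np.radians(95.2)),np.sin(np.radians(95.2)),0])
for n,u,v,z in [('rear',197,195,.170),('front',283,195,.167),('knob',11,190,.163)]: print(n,((onz(mp,u,v,z)-c)@x*1e3).round(1))
E
python3 -m creep '[[[0,0,0,0,0,0],[0,0,0,0,0,0],[0,0,0,0,0,0]]]' 1 60 && python3 rem.py .526 -.2575 .314 5.7 && python3 -m creep '[[[0,0,1,0,0,0],[0,0,1,0,0,0],[0,0,0,0,0,0]]]'&& python3 rem.py .526 -.2575 .316 5.7&& python3 -m creep '[[[0,0,0,0,0,0]]]'&& python3 rem.py .526 -.2575 .316 5.7
```

```text
rear 21.3
front -12.7
knob 100.1
time: 4.8
tool_pos: [0.526, -0.2576, 0.3142]
tool_rot: [-3.139, -0.001, 0.099]
contact_force: [0.5, 1.0, 0.5]
opening: 0.008
need [-0.   0.1 -0.2] [-0.17  0.03  0.01] F [0.5  1.05 0.53] T [-0.001  0.022  0.017] op 0.008
time: 5.05
tool_pos: [0.5257, -0.2575, 0.3151]
tool_rot: [-3.137, 0.002, 0.099]
contact_force: [1.0, 0.1, -3.9]
opening: 0.0084
need [0.3 0.  0.9] [-0.25 -0.11  0.01] F [ 0.97  0.12 -3.93] T [-0.079  0.081  0.001] op 0.0084
time: 5.13
tool_pos: [0.5256, -0.2575, 0.3148]
tool_rot: [-3.137, 0.002, 0.099]
contact_force: [-0.0, -0.3, -2.2]
opening: 0.008
need [0.4 0.  1.2] [-0.26 -0.14  0.01] F [-0.01 -0.29 -2.19] T [-0.036 -0.026 -0.047] op 0.008
```

The lip's rear end is at 21.3 mm (the knob check gives 100.1 mm). The keeper should make contact at about +18 mm and reach its stop at about +28 mm. I'll lift slightly more, then move toward the keeper.

```bash
python3 -m creep '[[[0,0,2,0,-0.15,0],[0,0,0.5,-0.2,0,0],[0,0,0.3,0,0,0]]]' && python3 rem.py .526 -.2575 .316 5.5 && python3 -m creep '[[[-0.3,3,0.3,0,0,0],[-0.3,3,0.3,0,0,0],[-0.3,3,0.3,0,0,0],[-0.3,3,0.3,0,0,0],[0,0,0.3,0,0,0]]]' && python3 rem.py .5235 -.2305 .316 5.5
```

```text
time: 5.38
tool_pos: [0.5253, -0.2575, 0.317]
tool_rot: [-3.139, 0.001, 0.099]
contact_force: [-0.2, -0.1, -4.5]
opening: 0.0084
need [ 0.7 -0.  -1. ] [-0.11 -0.09 -0.18] F [-0.24 -0.06 -4.5 ] T [ 0.046  0.151 -0.012] op 0.0084
time: 5.8
tool_pos: [0.5238, -0.244, 0.3183]
tool_rot: [-3.139, 0.002, 0.099]
contact_force: [0.7, -0.2, -3.9]
opening: 0.0086
need [-0.3 13.5 -2.3] [-0.15 -0.14 -0.18] F [ 0.69 -0.18 -3.85] T [-0.084  0.166 -0.002] op 0.0086
```

```bash
python3 -m creep '[[[-0.2,2,-1,0,0,0],[-0.1,1.5,-0.5,0,0,0],[0,0,0,0,0,0]]]' && python3 rem.py .5235 -.2305 .316 5.5 && python3 -m creep '[[[-0.1,1.5,0,0,0,0],[-0.1,1.5,0,0,0,0],[0,0,0,0,0,0]]]' && python3 rem.py .5235 -.2305 .316 5.5; python3 -c "
from h import *
print(robot.observe()['contact_force'])
cv2.imwrite('pics/w4.png',viewer.read_camera('wrist')[100:300,120:360].repeat(2,0).repeat(2,1))"
```

```text
time: 6.05
tool_pos: [0.5235, -0.2397, 0.3169]
tool_rot: [-3.139, 0.002, 0.1]
contact_force: [0.2, 0.3, -4.0]
opening: 0.0083
need [ 0.   9.2 -0.9] [-0.14 -0.13 -0.22] F [ 0.23  0.34 -3.99] T [-0.018  0.094  0.06 ] op 0.0083
time: 6.3
tool_pos: [0.5232, -0.2375, 0.3171]
tool_rot: [3.141, 0.002, 0.099]
contact_force: [0.3, -3.8, -5.7]
opening: 0.0083
need [ 0.3  7.  -1.1] [ 0.02 -0.1  -0.19] F [ 0.29 -3.76 -5.7 ] T [-0.433  0.179 -0.063] op 0.0083
[ 0.29002803 -3.76370265 -5.70270226]
```

View pics/w4.png

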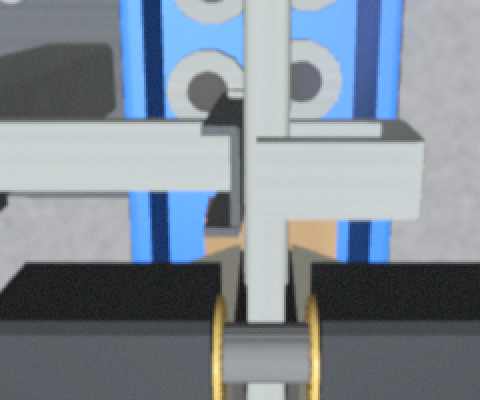

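The picture shows the bar just reaching the keeper, with the bar at crop u≈267 and the keeper at about 242. The push force is 3.8 N at 20 mm of travel, as expected. I'll push on to the stop.

```bash
python3 -m creep '[[[-0.1,2,0,0,0,0],[-0.1,2,0,0,0,0],[-0.1,2,-0.5,0,0,0]]]' && python3 rem.py .5235 -.2295 .316 5.5 && python3 -m creep '[[[-0.1,1.5,0,0,0,0],[0,1,0,0,0,0]]]' && python3 rem.py .5235 -.2295 .316 5.5
```

```text
time: 6.6
tool_pos: [0.5227, -0.2327, 0.3169]
tool_rot: [3.139, 0.001, 0.098]
contact_force: [-1.6, -3.9, -2.6]
opening: 0.0084
need [ 0.8  3.2 -0.9] [ 0.16 -0.07 -0.11] F [-1.59 -3.91 -2.62] T [-0.648  0.32  -0.156] op 0.0084
time: 6.77
tool_pos: [0.5225, -0.2302, 0.317]
tool_rot: [3.138, 0.001, 0.098]
contact_force: [-0.0, -4.8, -4.6]
opening: 0.0083
need [ 1.   0.7 -1. ] [ 0.22 -0.06 -0.09] F [-0.04 -4.78 -4.62] T [-0.798  0.299 -0.222] op 0.0083
```

```bash
python3 -m creep '[[[0.2,1,0,0.2,0,0],[0.2,0.8,0,0,0,0]]]' && python3 rem.py .5235 -.2295 .316 5.5 && python3 -m creep '[[[0,0.4,0,0.1,0,0]]]' && python3 rem.py .5235 -.2295 .316 5.5;python3 -m creep '[[[0,0,0,0.05,0,0]]]' && python3 rem.py .5235 -.2295 .316 5.5
```

```text
time: 6.93
tool_pos: [0.5229, -0.2286, 0.3171]
tool_rot: [3.14, 0.001, 0.097]
contact_force: [-1.7, -5.2, -4.0]
opening: 0.0083
need [ 0.6 -0.9 -1.1] [ 0.08 -0.04 -0.08] F [-1.71 -5.23 -4.01] T [-0.874  0.279 -0.229] op 0.0083
time: 7.02
tool_pos: [0.5229, -0.2283, 0.3172]
tool_rot: [3.141, 0.001, 0.098]
contact_force: [-0.2, -5.3, -3.6]
opening: 0.0085
need [ 0.6 -1.2 -1.2] [ 0.02 -0.03 -0.09] F [-0.23 -5.26 -3.56] T [-0.862  0.249 -0.175] op 0.0085
time: 7.1
tool_pos: [0.523, -0.2283, 0.3173]
tool_rot: [3.142, 0.0, 0.098]
contact_force: [-0.7, -4.5, -4.3]
opening: 0.0081
need [ 0.5 -1.2 -1.3] [ 0.   -0.01 -0.09] F [-0.68 -4.47 -4.28] T [-0.796  0.256 -0.167] op 0.0081
```

```bash
for i in 1; do python3 -m creep '[[[0.1,0.8,0,0.05,0,0],[0,0.4,-0.2,0.05,0,0]]]' && python3 rem.py .5235 -.2295 .316 5.5; python3 -m creep '[[[0,0.7,-0.2,0.05,0,0]]]' && python3 rem.py .5235 -.2295 .316 5.5; done; python3 -c "
from h import *
cv2.imwrite('pics/w5.png',cv2.resize(viewer.read_camera('wrist')[130:230,180:300],(720,600),interpolation=cv2.INTER_CUBIC))"
```

```text
time: 7.27
tool_pos: [0.5231, -0.2275, 0.3174]
tool_rot: [-3.141, -0.0, 0.097]
contact_force: [-1.0, -5.9, -3.6]
opening: 0.0082
need [ 0.4 -2.  -1.4] [-0.01  0.03 -0.08] F [-0.98 -5.95 -3.61] T [-0.889  0.324 -0.145] op 0.0082
time: 7.35
tool_pos: [0.5231, -0.2271, 0.3173]
tool_rot: [-3.141, -0.001, 0.097]
contact_force: [-1.8, -4.4, -3.1]
opening: 0.0084
need [ 0.4 -2.4 -1.3] [-0.02  0.04 -0.07] F [-1.78 -4.44 -3.15] T [-0.922  0.34  -0.186] op 0.0084
```

View pics/w5.png

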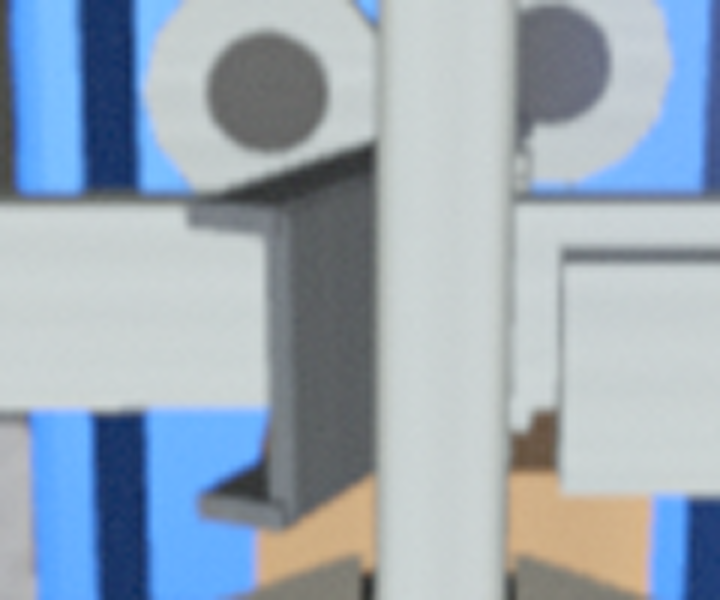

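The picture shows the bar clear of the lip: bar edge at 508, lip end at 560, a gap of about 3 mm. The keeper is leaned back and the push is about 5.5 N. Now I'll lift straight up in small rows, watching the forces.

```bash
python3 -m creep '[[[0,-0.3,3,0,0,0],[0,0,3,0,0,0]]]' && python3 rem.py .523 -.2275 .347 5.5; python3 -m creep '[[[0,0,4,0,0,0],[0,0,4,0,0,0]]]' && python3 rem.py .523 -.2275 .347 5.5
```

```text
time: 7.57
tool_pos: [0.5232, -0.2273, 0.3232]
tool_rot: [-3.141, -0.001, 0.097]
contact_force: [0.1, -3.3, -3.6]
opening: 0.008
need [-0.2 -0.2 23.8] [-0.02  0.05 -0.06] F [ 0.13 -3.33 -3.59] T [-0.583  0.077 -0.119] op 0.008
time: 7.73
tool_pos: [0.5234, -0.2269, 0.3317]
tool_rot: [-3.14, -0.001, 0.097]
contact_force: [-0.4, -1.7, -4.2]
opening: 0.0082
need [-0.4 -0.6 15.3] [-0.07  0.05 -0.08] F [-0.44 -1.68 -4.18] T [-0.377  0.074 -0.065] op 0.0082
```

```bash
python3 -m creep '[[[0,-0.3,4,0,0,0],[0,-0.2,4,0,0,0]]]' && python3 rem.py .523 -.2275 .347 5.5; python3 -m creep '[[[0,0,4,0,0,0],[0,0,3,0,0,0],[0,0,0,0,0,0]]]' && python3 rem.py .523 -.2275 .347 5.5;  python3 -c "
from h import *
cv2.imwrite('pics/w6.png',np.hstack([cv2.resize(viewer.read_camera('wrist'),(400,300)),cv2.resize(viewer.read_camera('side')[150:270,200:360],(400,300))]))"
```

```text
time: 7.9
tool_pos: [0.5234, -0.2265, 0.3407]
tool_rot: [-3.138, -0.001, 0.098]
contact_force: [0.2, -0.5, -4.5]
opening: 0.0082
need [-0.4 -1.   6.3] [-0.19  0.04 -0.11] F [ 0.22 -0.5  -4.54] T [-0.01   0.191 -0.036] op 0.0082
time: 8.15
tool_pos: [0.5235, -0.2252, 0.3495]
tool_rot: [-3.137, -0.002, 0.099]
contact_force: [0.2, -0.8, -3.2]
opening: 0.0082
need [-0.5 -2.3 -2.5] [-0.29  0.08 -0.17] F [ 0.21 -0.83 -3.22] T [-0.059  0.098 -0.017] op 0.0082
```

View pics/w6.png

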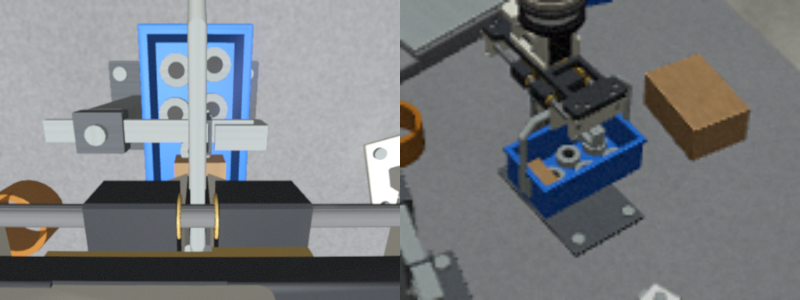

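The bar is out, about 35 mm above its seat. The keeper has sprung back and the caddy is level. Now I'll bring it forward, keeping that height.

```bash
python3 -m creep '[[[0.5,-6,-1,-0.15,0,0],[1,-12,-1,-0.1,0,0],[1,-12,0,0,0,0],[1,-12,0,0,0,0]]]' && python3 rem.py .533 -.3555 .347 5.5; python3 -m creep '[[[1,-12,0,0,0,0],[1,-12,0,0,0,0],[1,-12,0,0,0,0],[0.5,-6,0,0,0,0]]]' && python3 rem.py .533 -.3555 .347 5.5
```

```text
time: 8.58
tool_pos: [0.527, -0.2685, 0.3458]
tool_rot: [-3.139, 0.001, 0.102]
contact_force: [-0.3, -1.0, -3.7]
opening: 0.0082
need [  6.  -87.    1.2] [-0.13 -0.08 -0.35] F [-0.29 -1.02 -3.7 ] T [-0.076  0.086  0.001] op 0.0082
time: 8.92
tool_pos: [0.5303, -0.3186, 0.3449]
tool_rot: [-3.14, 0.002, 0.099]
contact_force: [-0.3, -0.3, -2.8]
opening: 0.0084
need [  2.7 -36.9   2.1] [-0.08 -0.11 -0.15] F [-0.33 -0.27 -2.77] T [-0.045  0.158  0.008] op 0.0084
```

```bash
python3 -m creep '[[[1,-12,0.5,0,0,0],[1,-12,0.5,0,0,0],[1,-12,0.5,0,0,0],[0.5,-4,0,0,0,0],[0,0,0,0,0,0]]]' && python3 rem.py .533 -.3575 .50 5.5; python3 -m creep '[[[0,0,8,0,0,0],[0,0,16,0,0,0],[0,0,20,0,0,0],[0,0,20,0,0,0],[0,0,20,0,0,0]]]' && python3 -m creep '[[[0,0,20,0,0,0],[0,0,20,0,0,0],[0,0,16,0,0,0],[0,0,8,0,0,0],[0,0,0,0,0,0]]]' && python3 rem.py .533 -.3575 .50 5.5
```

```text
time: 9.33
tool_pos: [0.5333, -0.3651, 0.3452]
tool_rot: [-3.139, 0.002, 0.095]
contact_force: [-0.0, 0.1, -4.5]
opening: 0.0084
need [ -0.3   7.6 154.8] [-0.12 -0.16  0.05] F [-0.03  0.11 -4.48] T [0.004 0.187 0.035] op 0.0084
time: 9.75
tool_pos: [0.5324, -0.3623, 0.4275]
tool_rot: [-3.127, 0.012, 0.096]
contact_force: [-0.2, -0.4, -3.3]
opening: 0.0083
time: 10.17
tool_pos: [0.5321, -0.3574, 0.5033]
tool_rot: [-3.133, 0.005, 0.1]
contact_force: [-1.1, 0.2, -3.2]
opening: 0.0083
need [ 0.9 -0.1 -3.3] [-0.47 -0.33 -0.25] F [-1.1   0.16 -3.2 ] T [-0.08   0.055  0.014] op 0.0083
```

Out in front and raised. The traverse over the post to the scale comes next, in moderate steps with a check midway.

```bash
python3 -m creep '[[[0,8,0,-0.4,-0.3,0],[0,16,0,0,0,0.5],[-0.5,22,0,0,0,0.5],[-0.5,22,0,0,0,0.5],[-0.5,22,0,0,0,0.5]]]' && python3 -m creep '[[[-0.5,22,0,0,0,0.5],[-0.5,22,0,0,0,0.5],[-0.5,22,0,0,0,0.5],[-0.5,22,0,0,0,0.5],[-0.5,22,0,0,0,0.5]]]' && python3 rem.py .5216 .2173 .50 11
```

```text
time: 10.58
tool_pos: [0.5294, -0.2654, 0.4974]
tool_rot: [-3.138, 0.005, 0.132]
contact_force: [-0.2, 0.3, -3.6]
opening: 0.0081
time: 11.0
tool_pos: [0.5244, -0.1461, 0.49]
tool_rot: [-3.13, 0.014, 0.179]
contact_force: [0.5, -0.2, -3.4]
opening: 0.0083
need [ -2.8 363.4  10. ] [-0.52 -0.92  0.75] F [ 0.5  -0.17 -3.41] T [-0.051  0.109  0.012] op 0.0083
```

```bash
python3 -m creep '[[[0,22,4,-0.3,-0.3,0],[0,22,3,-0.2,-0.3,0],[0,22,3,-0.1,-0.3,0],[0,22,2,-0.1,-0.1,0],[0,22,2,-0.1,-0.1,0]]]' && python3 rem.py .5216 .2173 .50 11 && python3 -m creep '[[[0,22,2,0,-0.1,0],[0,22,2,0,-0.1,0],[0,22,1,0,-0.1,0],[0,22,1,0,-0.1,0],[0,22,1,0,-0.1,0]]]' && python3 rem.py .5216 .2173 .50 11
```

```text
time: 11.42
tool_pos: [0.5207, -0.0267, 0.497]
tool_rot: [-3.141, 0.008, 0.181]
contact_force: [-0.6, 0.3, -4.4]
opening: 0.0082
need [  0.9 244.    3. ] [ 0.02 -0.44  0.61] F [-0.58  0.3  -4.41] T [-0.032  0.066 -0.008] op 0.0082
time: 11.83
tool_pos: [0.5163, 0.0922, 0.4981]
tool_rot: [-3.139, 0.008, 0.184]
contact_force: [1.1, -0.3, -3.3]
opening: 0.008
need [  5.3 125.1   1.9] [-0.08 -0.5   0.48] F [ 1.08 -0.34 -3.3 ] T [-0.023  0.06   0.001] op 0.008
```

```bash
python3 -m creep '[[[1,22,1,0,-0.2,0.2],[1,22,1,0,-0.2,0.2],[1,20,1,0,-0.2,0],[1,16,0,0,0,0],[1,12,0,0,0,0]]]' && python3 -m creep '[[[1,10,0,0,0,0],[0,5,0,0,0,0],[0,2,0,0,0,0],[0,0,0,0,0,0],[0,0,0,0,0,0]]]' && python3 rem.py .5216 .2173 .50 11
python3 - <<'E'
from h import *
st=robot.observe(); im=viewer.read_camera('wrist'); s=viewer.read_camera('side'); cv2.imwrite('pics/w7r.png',im); cv2.imwrite('pics/s7r.png',s)
cv2.imwrite('pics/w7.png',np.hstack([cv2.copyMakeBorder(im,0,216,0,0,cv2.BORDER_CONSTANT),cv2.resize(s[60:190,150:260],(288,341)).repeat(1,0) if 0 else cv2.copyMakeBorder(cv2.resize(s[50:210,140:270],(288,354)),0,246,0,0,cv2.BORDER_CONSTANT)]))
E
```

```text
time: 12.25
tool_pos: [0.5162, 0.1935, 0.4947]
tool_rot: [-3.138, 0.008, 0.196]
contact_force: [-0.0, -0.9, -3.7]
opening: 0.0084
time: 12.67
tool_pos: [0.5148, 0.2146, 0.4905]
tool_rot: [-3.137, 0.015, 0.2]
contact_force: [0.0, -0.4, -3.9]
opening: 0.0087
need [6.8 2.7 9.5] [-0.07 -0.92 -0.47] F [ 0.01 -0.41 -3.94] T [-0.075  0.08  -0.037] op 0.0087
```

View pics/w7.png

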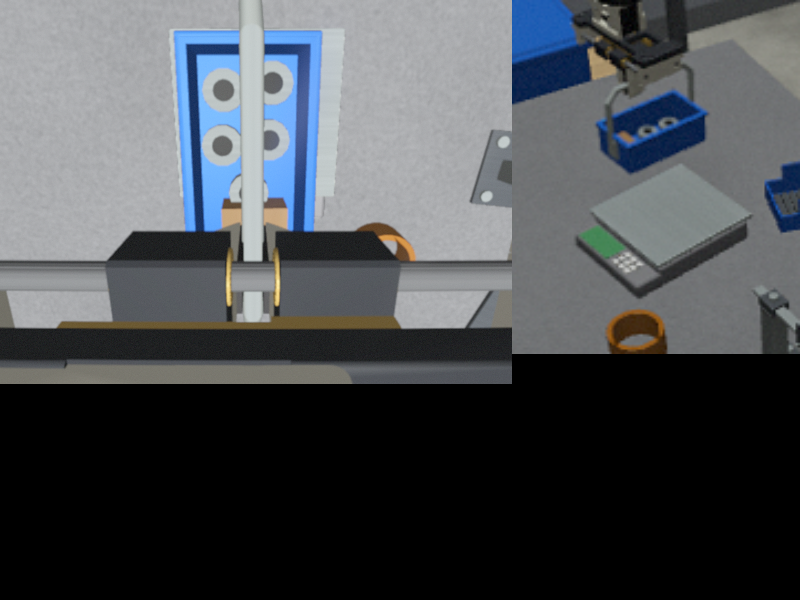

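In the wrist view the pan shows beyond the tray: its right edge runs (344,30)–(334,196) and its left edge is at about 170–180. The side view shows all four pan corners, and the caddy looks level. I'll use both to refine the pan centre.

Run:
```python
from h import *
mp=cam('wrist'); s=cam('side'); t=cam('top'); f=lambda p:p.round(4)
tr,br,tl,bl=[onz(mp,*q,.062) for q in [(344,30),(334.5,196),(173,29),(180,195)]]
print('wrist',f(tr),f(br),f(tl),f(bl),'w',np.linalg.norm(tr-tl),'len',np.linalg.norm(tr-br),np.linalg.norm(tl-bl),'c',f((tr+br+tl+bl)/4))
q=[(216.7,125.4),(247.4,145.7),(207.3,168.3),(176.1,145.7)]; P=np.array([onz(s,*x,.062) for x in q])
print('side',f(P),'c',f(P.mean(0)),np.linalg.norm(P-np.roll(P,1,0),axis=1).round(3))
d=P[1]-P[0]; print(np.degrees(np.arctan2(d[1],d[0])), np.degrees(np.arctan2(*(tr-br)[[1,0]])))
st=robot.observe(); T=st['tool_pos']+R.from_euler('xyz',st['tool_rot']).apply([.035,0,.159]); print('caddy mid',f(T))
print('proj pan ctr est',proj(mp,np.array([.556,.224,.062])))
```

```text
wrist [0.6701 0.1434 0.062 ] [0.478  0.1014 0.062 ] [0.6327 0.3327 0.062 ] [0.4392 0.2975 0.062 ] w 0.1929219729028232 len 0.19672067433433843 0.19669110670443063 c [0.555  0.2188 0.062 ]
side [[0.628  0.3237 0.062 ]
 [0.6713 0.1455 0.062 ]
 [0.4856 0.1047 0.062 ]
 [0.4378 0.2858 0.062 ]] c [0.5557 0.2149 0.062 ] [0.194 0.183 0.19  0.187]
-76.32265194257987 12.337866565972588
caddy mid [0.5467 0.2215 0.3312]
proj pan ctr est [253.73923228 116.31994369]
```

All three estimates agree to within about 5 mm, so I'll take the pan centre as (0.5555,0.2195) with yaw about 12°. Next I'll level, centre and descend.

```bash
python3 -m creep '[[[3,-1,0,0,-0.5,0],[3,-1,-4,0,-0.4,0],[0,0,-10,0,0,0],[0,0,-14,0,0,0],[0,0,-14,0,0,0]]]' && python3 rem.py .5213 .2122 .351 12 && python3 -m creep '[[[0,0,-14,0,0,0],[0,0,-14,0,0,0],[0,0,-14,0,0,0],[0,0,-12,0,0,0],[0,0,-8,0,0,0]]]' && python3 rem.py .5213 .2122 .351 12 && python3 -m creep '[[[0,0,0,0,0,0],[0,0,0,0,0,0]]]' && python3 rem.py .5213 .2122 .351 12
```

```text
time: 13.18
tool_pos: [0.5229, 0.2094, 0.4508]
tool_rot: [-3.141, -0.013, 0.196]
contact_force: [-0.5, 0.1, -3.9]
opening: 0.0081
need [ -1.6   2.8 -99.8] [-0.16  0.7   0.79] F [-0.51  0.06 -3.9 ] T [-0.111  0.112 -0.047] op 0.0081
time: 13.6
tool_pos: [0.5243, 0.2064, 0.3841]
tool_rot: [3.141, -0.015, 0.192]
contact_force: [0.2, 0.1, -4.1]
opening: 0.0084
need [ -3.    5.8 -33.1] [-0.11  0.83  1.01] F [ 0.19  0.13 -4.13] T [-0.023  0.177 -0.005] op 0.0084
time: 13.77
tool_pos: [0.5245, 0.2056, 0.382]
tool_rot: [3.14, -0.011, 0.191]
contact_force: [-0.1, -0.4, -4.3]
opening: 0.0083
need [ -3.2   6.6 -31. ] [-0.05  0.66  1.07] F [-0.15 -0.43 -4.3 ] T [-0.01   0.064 -0.037] op 0.0083
```

The tray sits at the same place in the wrist view as when it hung freely (rim row 29 against 30), so it hasn't slipped in the grip. I'll correct the residuals and lower gently onto the pan.

```bash
python3 -m creep '[[[-1.5,3,-3,0,0.4,0.5],[-1.5,3,-5,0,0.2,0.5],[0,0.6,-6,0,0,0],[0,0,-5,0,0,0],[0,0,-3,0,0,0]]]' && python3 rem.py .5213 .2122 .351 12 && python3 -m creep '[[[0,0,-1,0,0,0],[0,0,0,0,0,0]]]' && python3 rem.py .5213 .2122 .351 12
```

```text
time: 14.18
tool_pos: [0.522, 0.213, 0.3613]
tool_rot: [-3.14, -0.007, 0.21]
contact_force: [0.7, -0.9, -4.0]
opening: 0.0086
need [ -0.7  -0.8 -10.3] [-0.15  0.37 -0.03] F [ 0.74 -0.93 -3.95] T [-0.028  0.155 -0.009] op 0.0086
time: 14.35
tool_pos: [0.5219, 0.2131, 0.3592]
tool_rot: [-3.141, -0.005, 0.21]
contact_force: [-0.4, -0.6, -3.5]
opening: 0.0084
need [-0.6 -0.9 -8.2] [-0.12  0.3  -0.05] F [-0.38 -0.56 -3.48] T [-0.051  0.164 -0.004] op 0.0084
```

```bash
python3 -m creep '[[[0,-0.5,-2,0,0.2,0],[0,0,-2,0,0.1,0],[0,0,-1,0,0,0]]]' && python3 rem.py .5213 .2122 .351 12 && python3 -m creep '[[[0,0,-1,0,0,0],[0,0,-0.8,0,0,0]]]' && python3 rem.py .5213 .2122 .351 12&& python3 -m creep '[[[0,0,-0.8,0,0,0],[0,0,-0.5,0,0,0]]]' && python3 rem.py .5213 .2122 .351 12
```

```text
time: 14.6
tool_pos: [0.522, 0.2125, 0.3544]
tool_rot: [-3.139, -0.001, 0.21]
contact_force: [-1.1, 0.1, -3.4]
opening: 0.0085
need [-0.7 -0.3 -3.4] [-0.14  0.03 -0.05] F [-1.05  0.15 -3.38] T [-0.05   0.192 -0.034] op 0.0085
time: 14.77
tool_pos: [0.5221, 0.2125, 0.3527]
tool_rot: [-3.139, -0.001, 0.21]
contact_force: [-0.5, 0.4, -3.0]
opening: 0.0084
need [-0.8 -0.3 -1.7] [-0.15  0.05 -0.04] F [-0.52  0.42 -3.03] T [0.012 0.235 0.029] op 0.0084
time: 14.93
tool_pos: [0.522, 0.2127, 0.3519]
tool_rot: [-3.139, -0.002, 0.21]
contact_force: [-2.5, -0.2, 0.9]
opening: 0.0079
need [-0.7 -0.5 -0.9] [-0.2   0.1  -0.04] F [-2.46 -0.18  0.87] T [0.146 0.419 0.023] op 0.0079
```

Contact at the expected height: TCP z is 0.3519 against 0.351 predicted, and the weight is off the tool. I'll ease the grip, let it settle, open, and withdraw straight up.

```bash
python3 -m creep '[[[0,0,-0.3,0,0,0],[0,0,0,0,0,0],[0,0,0,0,0,0]]]' 1 8 && python3 rem.py .5213 .2122 .351 12 && python3 -m creep '[[[0,0,0,0,0,0],[0,0,0,0,0,0]]]' 1 3 && python3 rem.py .5213 .2122 .351 12 && python3 -m creep '[[[0,0,0,0,0,0],[0,0,0,0,0,0],[0,0,0,0,0,0],[0,0,0,0,0,0],[0,0,0,0,0,0]]]' -0.2 && python3 rem.py .5213 .2122 .351 12
```

```text
time: 15.18
tool_pos: [0.5222, 0.2128, 0.3522]
tool_rot: [-3.139, -0.004, 0.21]
contact_force: [0.3, 0.5, -1.9]
opening: 0.0098
need [-0.9 -0.6 -1.2] [-0.22  0.21 -0.05] F [ 0.26  0.54 -1.86] T [0.003 0.071 0.033] op 0.0098
time: 15.35
tool_pos: [0.5223, 0.2128, 0.3522]
tool_rot: [-3.139, -0.005, 0.21]
contact_force: [-0.8, -0.1, -2.1]
opening: 0.0098
need [-1.  -0.6 -1.2] [-0.22  0.23 -0.06] F [-0.84 -0.12 -2.06] T [0.112 0.099 0.014] op 0.0098
time: 15.77
tool_pos: [0.523, 0.2127, 0.3538]
tool_rot: [-3.139, -0.009, 0.21]
contact_force: [-0.1, 0.2, 0.6]
opening: 0.0384
need [-1.7 -0.5 -2.8] [-0.26  0.47 -0.04] F [-0.07  0.17  0.56] T [-0.038 -0.021  0.018] op 0.0384
```

Released, with no load on the tool. Withdrawing up, then back for a clear last look.

```bash
python3 -m creep '[[[0,0,4,0,0.4,0],[0,0,8,0,0,0],[0,0,14,0,0,0],[0,0,20,0,0,0],[0,0,20,0,0,0]]]' && python3 -m creep '[[[0,0,25,0,0,0],[0,0,25,0,0,0],[-20,0,10,0,0,0],[-30,0,0,0,0,0],[-30,0,0,0,0,0]]]' && python3 -m creep '[[[-20,0,0,0,0,0],[-10,0,0,0,0,0],[0,0,0,0,0,0],[0,0,0,0,0,0],[0,0,0,0,0,0]]]'
python3 - <<'E'
from h import *
w=viewer.read_camera('top'); s=viewer.read_camera('side'); cv2.imwrite('pics/t9.png',w)
cv2.imwrite('pics/f.png',np.hstack([cv2.resize(w[90:265,80:310],(420,320)),cv2.resize(s[90:260,150:340],(358,320))]))
E
```

```text
time: 16.18
tool_pos: [0.5223, 0.2123, 0.4199]
tool_rot: [-3.138, 0.007, 0.21]
contact_force: [0.4, -0.3, 0.5]
opening: 0.0547
time: 16.6
tool_pos: [0.4435, 0.2114, 0.4901]
tool_rot: [-3.137, -0.005, 0.207]
contact_force: [-0.3, -0.1, -0.6]
opening: 0.0552
time: 17.02
tool_pos: [0.4083, 0.2113, 0.4954]
tool_rot: [-3.136, -0.012, 0.209]
contact_force: [0.4, 0.1, 0.3]
opening: 0.0551
```

View pics/f.png

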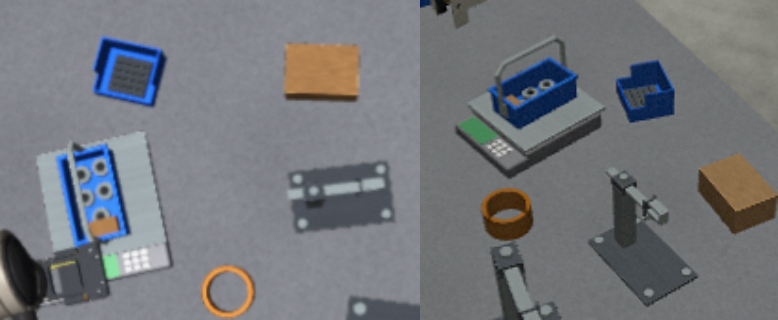

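The final view shows the caddy upright on the pan, the hook empty with its keeper closed, and the other goods where they were. One quick numeric check of the centring, then I'll hand in.

Run:
```python
from h import *
t=cam('top'); g=lambda x,y:(80+x*230/420,90+y*175/320)
c=np.mean([onz(t,*g(*q),.117) for q in [(59,155),(110,146),(128,233),(76,246)]],0); print('tray centre',c.round(3),'offset from pan mm',((c-[.5555,.2195,0])*1e3)[:2].round(1))
a,b=[cv2.cvtColor(cv2.imread(f'pics/{n}.png'),cv2.COLOR_BGR2GRAY) for n in('top0','t9')]
for n,(y,x) in dict(bin=(110,130),carton=(110,232),tape=(233,188)).items(): print(n,'mean diff',cv2.absdiff(a,b)[y:y+38,x:x+46].mean().round(1))
print(robot.hand_in())
```

```text
tray centre [0.553 0.218 0.117] offset from pan mm [-2.1 -1.8]
bin mean diff 2.8
carton mean diff 3.5
tape mean diff 3.6
the job is handed in; nothing more can be done
None
```

The caddy is standing upright on the counting scale's pan, released, and the job is handed in at about 17 s of the 72 s allowed; no verdict was reported.

**What I did**
- I gripped the handle about 35 mm beside the hook and took its weight (about 4 N).
- I pushed it back against the keeper until the close-up showed about 3 mm between the bar and the lip's end, then lifted it straight out.
- I brought it forward about 105 mm before raising it further, carried it over the post, lowered it onto the pan, eased the grip and withdrew upward.

**Last checks**
- **Position:** the tray centre is about 3 mm from my estimate of the pan centre, and the caddy stands level.
- **Hook:** it is empty and the keeper has sprung closed. My highest reading of the push was about 6 N, against the 14 N limit.
- **Other goods:** the bin, carton and tape look unmoved, with picture differences at noise level.
- **Robot:** it is clear of everything, with about zero force on it.

**What disagreed**
- My three estimates of the pan centre differed by up to about 9 mm across the pan. I used a value between them, close to the wrist-camera one.
- The keeper never felt clearly rigid, so I judged the room behind the lip from the close-up instead of from a force rise at the stop.
- My first quick descent drifted and tilted the tool by 1–2°. I corrected that before gripping.

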